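# Clip the red key paddle onto the snap hook

## Task

Clip the red key paddle onto the snap hook of the key stand: push the paddle's ring against the brass gate so that the gate gives way inward, pass the ring over the hook's nose into the hook and let the gate snap shut behind it, so that the paddle is left hanging freely, handle down and settled to no more than a gentle swing, from the hook. Do not force the stand, and leave the yellow paddle and the other things on the table where they are.

Things in the scene. Friction and masses are not known exactly. Their poses are not given: they have to be found in the camera images.
- red_paddle_grip (a point): red key paddle to be hung, lying flat on the table: a red plastic handle bar 75 mm long (its x axis), 26 mm wide (y), 22 mm thick (z), 90 g in all, with a rigid steel ring fixed at its +x end in the same plane (ring normal = z axis). This point is the centre of the handle, half-way up. The ring points ahead and to the left at the start
- red_paddle_ring (a point): centre of the red paddle's steel ring, 67 mm from the handle's centre along the paddle's +x: ring 60 mm outside, 46 mm inside, round wire 7 mm thick; the wire's centre line at the ring's far end is 93.5 mm from the handle's centre. Axes as the paddle's. Once released in the hook it swings like a pendulum and the swing dies down slowly: allow it some 5 s
- yellow_paddle_grip (a point): centre of the handle of the yellow key paddle, the same but yellow; it stays on the table
- throat (a point): point of the snap hook at which a ring wire goes in, level with the middle of the gate: in the hook's middle plane, straight above the nose, 247 mm above the table. Axes are the fixed key stand's: -x is its front, facing right and somewhat towards the robot (yaw varies), y across, z up. The steel hook (bar 10 mm thick) hangs rigidly in the stand's x-z plane, opening to -x. The offsets below (x, z) are from this point
- hook_nose (a point): top of the hook's upright nose bar (10 mm thick, round top), 10 mm straight below throat. From x = 0, z = -27 mm the bar bends under (centre-line radius 25 mm) to the spine at x = +50 mm. The ring wire must come in over the nose and under the gate's hinge, push the gate to +x, then go down behind the nose past the gate's free end, which springs back above it
- gate_hinge (a point): hinge of the brass gate at x = +2, z = +33 mm from throat: the gate is a round bar 8 mm thick that hangs from here, 52 mm long, shutting the throat from behind the nose; when shut its free end is at x = +9, z = -19 mm and its front face level with throat is at x = +2.4 mm
- tray_edge (a point): middle of the front wire (6 mm thick) of the wire tray over the hook, 70 mm in front of throat and 74 mm above it. The tray is a grid through which nothing fits; it reaches 143 mm back from here and 88 mm to either side, so an upright gripper cannot come near the hook. Two posts stand 67 mm behind throat, 75 mm to either side. Base plate below: 10 mm thick, to 45 mm in front of throat
- hook_seat (a point): the point in the bottom of the hook's bend where the centre of the ring's wire comes to rest, 25 mm behind and 43.5 mm below throat, 203.5 mm above the table; axes as the stand's
- gate (a joint): the hook's sprung brass gate: 0 rad shut, grows as it is pushed inward (to the stand's +x), stops at 0.75 rad. A spring closes it: about 2.5 N at throat's height begin to open it, about 6 N hold it at 0.4 rad; it cannot move outward past 0
- tape_measure: yellow tape measure 77 mm long, 60 mm high, standing at the right; bystander
- carton_white: small white carton 95x62x50 mm at the left; bystander
- pliers: red-handled pliers 183 mm long, lying just left of a fixed stack of clear organiser boxes (about 160 mm high, x 0.28 to 0.48, y -0.18 to 0); bystander; carry the paddle well above that stack

How it is judged:
By the outcome, as a careful person would: the job done as asked, in the order asked, and still so for the second after the job is handed in, with the robot touching nothing.
It also fails if it takes over 54 s, if anything falls off the work surface, if the arm or the gripper's body presses on something with over 40 N, if the wrist force passes 120 N, or if a joint passes its speed limit or range.

## Robot

A 7-joint arm with a two-finger parallel gripper is mounted at the origin on a cart in front of the work surface, level with it; the furniture and walls round the work are solid. World frame = base frame: x ahead of the robot, y to its left, z up, the work surface at z = 0. Lengths are in m, angles in rad, forces in N, time in s.
With the tool pointing down it reaches from about 0.4 to 0.85 m from the base axis. Payload 4.5 kg.
Tool frame: the origin (TCP) lies at the very end of the fingers, on their centre line; the grasp point (between the pads) lies 19 mm behind it (r.pinch_z is the distance from the TCP to the grasp point, in m); z points along the fingers, y is the line along which they close (so a half turn about z gives the same grasp; the last joint's range is limited). The gripper opens to 88 mm and grips with 3 to 60 N. Pads are 18 mm wide; open, the fingers measure 123 mm over their backs; the gripper's body (75 mm by 187 mm) begins 45 mm behind the grasp point.
Start: joints at [1.18, 0.689, -0.195, 1.565, 0.157, 0.902, -0.215], TCP at [0.258, -0.569, 0.239] pointing down, gripper open.
Joint ranges: [-3.01, 3.01], [-0.46, 2.08], [-1.47, 1.51], [0.13, 2.56], [-1, 4.14], [0.04, 2.09], [-2.66, 2.66]. Speed limits (rad/s): [2.57, 2.57, 3.14, 3.14, 3.14, 3.14, 3.14].

## Interface

Orientations are given as a unit quaternion [x, y, z, w].
In Python, from plant import r, cams gives the robot as it stands.
- The arm moves only by the shell command python3 -m pendant 'ROWS' [FORCE]. ROWS is JSON, a list of rows, each a list of 3 entries, a list of its own where there are three numbers: the closure, from -1 (fully open) to 1 (shut), then the shift along the tool's x, y, z in mm, then the turn, a rotation vector about the tool's x, y, z in degrees. A call has 1 to 8 rows; each row shifts and turns the commanded pose from where the row before left it, along the tool's axes as they then stand; what a row does not reach is not made up. A row lasts 1/8 s, in which the tool goes at most 62.5 mm and 10.7 degrees, less where a joint would pass 70% of its speed; a pose out of reach is approached as far as the arm can. A call with a gripper value outside its range is refused whole. The fingers move at their own pace and stop on an object; FORCE is the grip in N (left out, the last holds). Time passes only in rows, so rows that do not move let the fingers close. It gives the time, the measured TCP pose, the force, the opening and the grip force at its end, in the units of the state.
- r.get_state(): the state, without advancing time (a new reading comes with each control period).
- cams.snapshot(name): name is "scene" or "top" or "wrist"; returns a dict with "img" (480x640x3 uint8, red, green, blue), "camera_matrix" (3x3 intrinsics, pixels), "camera_from_world" (4x4, takes a point from world to camera coordinates); the wrist camera has in their place "tool_from_camera" (4x4, takes a point from camera to tool coordinates, whose origin is the TCP and whose axes are the flange's). Camera axes: x right, y up, looking along -z (the intrinsics and any distortion apply to the point x, -y, -z); pixel columns grow to the right and rows downward; lengths in m; the calibration is good to about 2 mm. A picture is of the moment at which its call begins: read the wrist's pose just before it. There is no depth.
- r.finish_job(): hands the job in; it is judged then, once.
The state is a dict: "clock": time; "q": joint angles; "qd": joint speeds; "joint_torque": joint torques, N m; "tool_pos": TCP position; "eef_rot": TCP orientation; "contact_force": force on the tool from outside, world axes, zero at the start; "moment": the same for the moment, N m; "opening": opening from 0.0 (shut) to 1.0 (fully open); "finger_force": force on a finger pad.
Only numpy, scipy, OpenCV 4.12 (cv2) and the standard library are available. Lean on these libraries where they do the work, as an engineer would, in place of code of your own. Each camera call takes 0.05 s, during which the arm holds its last target. There are 200 camera calls.

## Working session

There is one attempt and no reset: what is moved stays moved. The work goes in short steps, Python scripts to look and compute and a shell command to move; the robot and the scene stay as the last step left them, time stands still between calls to the robot, and variables do not carry over. Pictures are saved under pics/ and viewed, at most 10 in all, crops included, and the job is handed in when it is done.

```bash
ls; mkdir -p pics
python3 - <<'E'
from plant import r,cams
import cv2,numpy as np
for n in("scene","top"):
    s=cams.snapshot(n);cv2.imwrite(f"pics/{n}0.png",s["img"][:,:,::-1]);np.savez(f"{n}0.npz",**s)
    print(n,s["camera_matrix"].tolist(),np.round(s["camera_from_world"],4).tolist(),[k for k in s])
print(r.get_state(), r.pinch_z)
E
```

```text
pics
scene [[478.13133592463754, 0.0, 322.20676123535605], [0.0, 478.13133592463754, 242.1320963070013], [0.0, 0.0, 1.0]] [[-0.6821, -0.7312, 0.0079, 0.4136], [0.4097, -0.3732, 0.8324, -0.3767], [-0.6057, 0.571, 0.5541, -1.093], [0.0, 0.0, 0.0, 1.0]] ['img', 'camera_matrix', 'camera_from_world']
top [[465.95825566105793, 0.0, 315.7511725521496], [0.0, 465.95825566105793, 239.76372247782885], [0.0, 0.0, 1.0]] [[-0.1474, -0.9891, -0.0036, 0.1387], [0.9689, -0.1451, 0.2004, -0.562], [-0.1987, 0.0261, 0.9797, -1.1739], [0.0, 0.0, 0.0, 1.0]] ['img', 'camera_matrix', 'camera_from_world']
{'clock': 0.1, 'q': array([ 1.17982459,  0.68991347, -0.19449685,  1.56620555,  0.157304  ,
        0.90251993, -0.21511661]), 'qd': array([-0.00076748, -0.00193313, -0.00018399, -0.00257101,  0.00024462,
       -0.00146995, -0.00188013]), 'joint_torque': array([-3.36958292e-03, -5.28504968e+01, -1.27127822e+00, -1.53838384e+01,
       -5.25069726e-02,  2.01526513e-03,  2.37943698e-05]), 'tool_pos': array([ 0.25728743, -0.56897296,  0.2379905 ]), 'eef_rot': array([ 9.77526221e-01,  2.10812241e-01, -2.41830532e-04, -7.92277833e-04]), 'contact_force': array([ 0.07962411, -0.07922657, -0.63659709]), 'moment': array([0.02316828, 0.02422276, 0.04808927]), 'finger_force': 0.0, 'opening': 1.006026084223515} 0.0187
```

View pics/scene0.png

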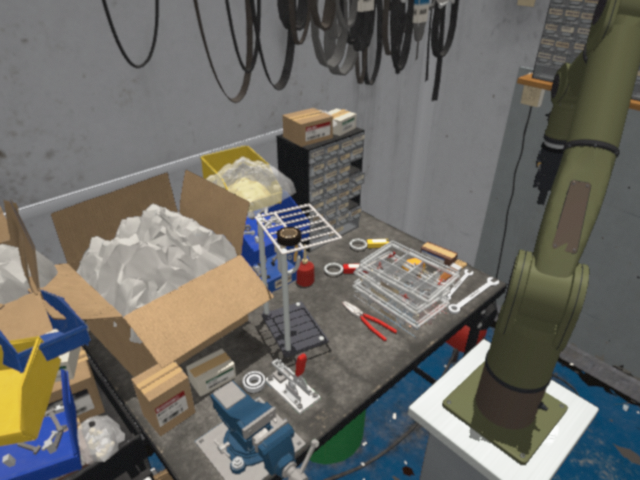

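View pics/top0.png

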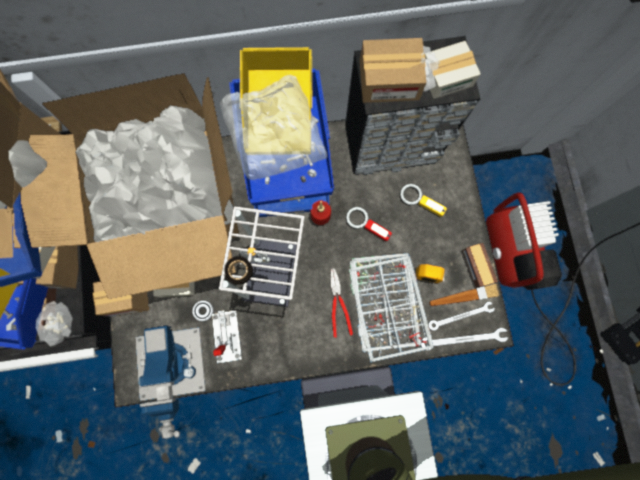

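The scene view shows the tray at about (300,228) and the red paddle, with its ring at (333,269) and handle at (350,268). In the top view the red ring is at (357,218), the red handle at (377,230), and the tray corners are near (232,207), (303,217), (293,300) and (221,288). The pliers and box stack are to the right.

```bash
cat > h.py <<'E'
import numpy as np,cv2
def cam(f):
    s=np.load(f) if isinstance(f,str) else f
    return s["img"],s["camera_matrix"],s["camera_from_world"]
def ray(K,T,uv):
    d=np.array([(uv[0]-K[0,2])/K[0,0],-(uv[1]-K[1,2])/K[1,1],-1.]);R=T[:3,:3]
    d=R.T@d; return -R.T@T[:3,3], d/np.linalg.norm(d)
def onz(K,T,uv,z):
    o,d=ray(K,T,uv);return o+d*(z-o[2])/d[2]
def tri(rays):
    A=np.zeros((3,3));b=np.zeros(3)
    for o,d in rays:
        M=np.eye(3)-np.outer(d,d);A+=M;b+=M@o
    p=np.linalg.solve(A,b);return p,[np.linalg.norm((np.eye(3)-np.outer(d,d))@(p-o)) for o,d in rays]
def proj(K,T,p):
    c=T[:3,:3]@p+T[:3,3];return K[0,0]*c[0]/-c[2]+K[0,2],-K[1,1]*c[1]/-c[2]+K[1,2]
E
python3 - <<'E'
from h import *
R={}
for n,box,rb in(("top",(360,212,400,250),(343,203,369,232)),("scene",(341,258,362,276),(322,259,344,278))):
    im,K,T=cam(n+"0.npz");hsv=cv2.cvtColor(im,cv2.COLOR_RGB2HSV)
    x0,y0,x1,y1=box;m=(((hsv[...,0]<8)|(hsv[...,0]>172))&(hsv[...,1]>130)&(hsv[...,2]>80))[y0:y1,x0:x1]
    ys,xs=np.nonzero(m);h=(xs.mean()+x0,ys.mean()+y0)
    x0,y0,x1,y1=rb;c=im[y0:y1,x0:x1].astype(int);m2=(c.min(2)>140)
    ys,xs=np.nonzero(m2);e=cv2.fitEllipse(cv2.convexHull(np.c_[xs,ys].astype(np.int32)))
    rc=(e[0][0]+x0,e[0][1]+y0)
    R[n]=(ray(K,T,h),ray(K,T,rc));print(n,h,m.sum(),rc,e[1],onz(K,T,h,.011),onz(K,T,rc,.011), len(xs))
for i in(0,1):print(tri([R["top"][i],R["scene"][i]]))
im,K,T=cam("top0.npz")
P=[onz(K,T,p,.321) for p in((232,207),(303,217),(293,300),(221,288))]
for p in P:print(p)
for a,b in((0,1),(1,2),(2,3),(3,0)):print(np.linalg.norm(P[a]-P[b]))
for n,b,k in(("top",(200,190,330,320),5),("scene",(230,190,370,380),5)):
    im=cam(n+"0.npz")[0][b[1]:b[3],b[0]:b[2],::-1];cv2.imwrite(f"pics/c_{n}.png",cv2.resize(im,None,fx=4,fy=3 if n=="scene" else 4,interpolation=2))
a=cv2.imread("pics/c_top.png");b=cv2.imread("pics/c_scene.png");print(a.shape,b.shape)
E
```

```text
top (np.float64(375.47482014388487), np.float64(229.58992805755395)) 139 (356.8587589263916, 216.99770832061768) (21.003450393676758, 21.602582931518555) [ 0.58961645 -0.11394552  0.011     ] [ 0.6324909  -0.06915407  0.011     ] 179
scene (np.float64(347.4935064935065), np.float64(269.0779220779221)) 77 (333.0520648956299, 268.1285409927368) (12.087760925292969, 18.42304229736328) [ 0.59787368 -0.10098273  0.011     ] [ 0.63216109 -0.07083984  0.011     ] 103
(array([ 0.59622643, -0.1099796 ,  0.00631161]), [np.float64(0.007344173738515672), np.float64(0.0073441737385157154)])
(array([ 0.63170934, -0.06944736,  0.01207829]), [np.float64(0.0006712391215187547), np.float64(0.0006712391215187044)])
[0.61813027 0.22442925 0.321     ]
[0.57467096 0.08034137 0.321     ]
[0.40728663 0.12467244 0.321     ]
[0.45270685 0.26541335 0.321     ]
0.15049925684493248
0.17315530220321612
0.14788846444793982
0.1704247791558678
(520, 520, 3) (570, 560, 3)
```

```bash
cat >> h.py <<'E'
from scipy.spatial.transform import Rotation as Ro
def plan(p,Rt=None):
    from plant import r
    s=r.get_state();R0=Ro.from_quat(s["eef_rot"])
    print("t",round(s["clock"],2),"tcp",np.round(s["tool_pos"],4),"shift mm",np.round(R0.inv().apply(np.array(p)-s["tool_pos"])*1000,1),end=" ")
    if Rt is not None:print("turn",np.round((R0.inv()*Rt).as_rotvec(degrees=True),1),end=" ")
    print("F",np.round(s["contact_force"],1),"q",np.round(s["q"],2),"op",round(s["opening"],3))
def tool(yaw,pitch):
    """tool x has heading yaw; pitch=turn about tool y from straight down (deg)"""
    return Ro.from_euler("z",yaw,degrees=True)*Ro.from_euler("x",180,degrees=True)*Ro.from_euler("y",pitch,degrees=True)
E
python3 -m pendant '[[-1,[30,-17,-12],[0,0,0]],[-1,[30,-17,-12],[0,0,0]],[-1,[30,-17,-12],[0,0,0]],[-1,[30,-17,-12],[0,0,0]],[-1,[30,-17,-8],[0,0,0]],[-1,[30,-17,0],[0,0,0]],[-1,[30,-17,0],[0,0,0]],[-1,[30,-17,0],[0,0,0]]]'
python3 -m pendant '[[-1,[30,-17,0],[0,0,0]],[-1,[30,-17,0],[0,0,0]],[-1,[30,-17,0],[0,0,0]],[-1,[30,-17,0],[0,0,0]],[-1,[30,-17,0],[0,0,-5.5]],[-1,[30,-17,0],[0,0,-5.5]],[-1,[30,-17,0],[0,0,-5.5]],[-1,[0,0,0],[0,0,-5.5]]]'
python3 - <<'E'
from h import *
from plant import r,cams
plan([.586,-.118,.2],tool(46,0))
s=r.get_state();w=cams.snapshot("wrist")
np.savez("w1.npz",pos=s["tool_pos"],rot=s["eef_rot"],**w);cv2.imwrite("pics/w1.png",w["img"][:,:,::-1]);print(w["tool_from_camera"].round(3))
E
```

```text
clock: 1.1
tool_pos: [0.4205, -0.3455, 0.2944]
eef_rot: [0.978, 0.211, -0.0, -0.0]
contact_force: [-0.6, 0.3, -1.8]
opening: 0.999
finger_force: 0.0
clock: 2.1
tool_pos: [0.5552, -0.1424, 0.2944]
eef_rot: [0.918, 0.398, 0.001, -0.001]
contact_force: [0.8, -0.3, -0.4]
opening: 0.999
finger_force: 0.0
t 2.1 tcp [ 0.5552 -0.1424  0.2944] shift mm [38.7  6.  94.5] turn [-0.1 -0.1  0.9] F [ 0.8 -0.3 -0.4] q [ 0.36  0.56 -0.31  1.65  0.2   0.96 -0.77] op 0.999
[[ 0.     0.961  0.276  0.071]
 [ 1.    -0.     0.     0.   ]
 [ 0.     0.276 -0.961 -0.146]
 [ 0.     0.     0.     1.   ]]
```

View pics/w1.png

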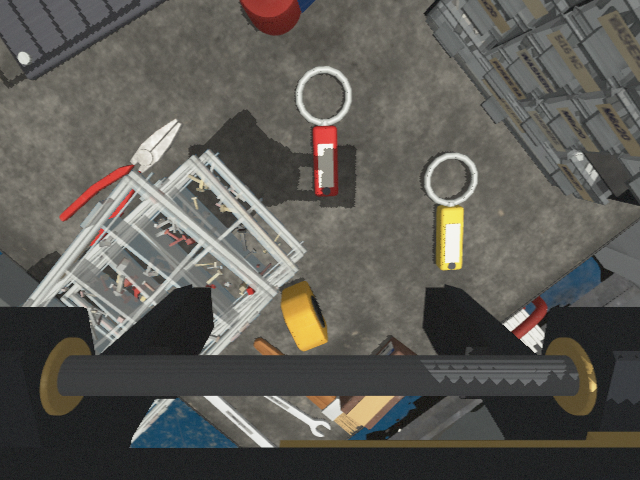

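The wrist view shows the red ring centred near (324,96), the red handle spanning about (314–337, 126–195), and the yellow paddle to its right at (450,210).

```bash
cat >> h.py <<'E'
def wcam(f):
    s=np.load(f);Tw=np.eye(4);Tw[:3,:3]=Ro.from_quat(s["rot"]).as_matrix();Tw[:3,3]=s["pos"]
    return s["img"],s["camera_matrix"],np.linalg.inv(Tw@s["tool_from_camera"])
E
python3 - <<'E'
from h import *
im,K,T=wcam("w1.npz");hsv=cv2.cvtColor(im,cv2.COLOR_RGB2HSV)
m=(((hsv[...,0]<8)|(hsv[...,0]>172))&(hsv[...,1]>130)&(hsv[...,2]>50));m[:110]=0;m[210:]=0;m[:,:300]=0;m[:,350:]=0
rect=cv2.minAreaRect(np.argwhere(m)[:,::-1].astype(np.float32));print(rect)
c=im[60:128,290:360].astype(int);m2=(c.min(2)>130)
ys,xs=np.nonzero(m2);ys,xs=ys[ys<64],xs[ys<64]
e=cv2.fitEllipse(cv2.convexHull(np.c_[xs,ys].astype(np.int32)));rc=(e[0][0]+290,e[0][1]+60);print(e)
h=onz(K,T,rect[0],.02);g=onz(K,T,rc,.011);print(h,g,np.linalg.norm((h-g)[:2]),np.degrees(np.arctan2(*(g-h)[1::-1])))
i2,K2,T2=cam("top0.npz");i3,K3,T3=cam("scene0.npz")
print(tri([ray(K,T,rc),ray(K2,T2,(356.86,217)),ray(K3,T3,(333.05,268.13))]),tri([ray(K,T,rect[0]),ray(K2,T2,(375.5,229.6))]))
u=(g-h)[:2]/np.linalg.norm((g-h)[:2]);hc=np.r_[g[:2]-.067*u,.011];print("handle centre",hc)
E
```

```text
((325.2116394042969, 160.71438598632812), (70.13710021972656, 24.427696228027344), 87.87889862060547)
((33.340980529785156, 35.29515838623047), (56.36390686035156, 59.4882926940918), 1.4773060083389282)
[ 0.58800727 -0.11875615  0.02      ] [ 0.63214115 -0.06848184  0.011     ] 0.06689771842478244 48.72135556455014
(array([ 0.63172126, -0.06906291,  0.01237601]), [np.float64(0.0006025387777583419), np.float64(0.0004294775334660454), np.float64(0.0009552340529279561)]) (array([ 0.5886895 , -0.11673548,  0.01054664]), [np.float64(0.0028215063156867793), np.float64(0.0028215063156867897)])
handle centre [ 0.5879398  -0.11883301  0.011     ]
```

Run:
```python
from h import *
im,K,T=wcam("w1.npz")
for p in((428,15),(500,125),(612,203),(272,34)):print(p,onz(K,T,p,0))
i2,K2,T2=cam("top0.npz");i3,K3,T3=cam("scene0.npz")
print("cab top front-left",tri([ray(K2,T2,(349,108)),ray(K3,T3,(278,137))]),tri([ray(K2,T2,(479,100)),ray(K3,T3,(364,128))]),"can top",tri([ray(K2,T2,(320,208)),ray(K3,T3,(306,266))]))
plan([.5926-.0005,-.1133,.10],tool(48.5,-35))
```

```text
(428, 15) [ 0.76346253 -0.08463072  0.        ]
(500, 125) [ 7.53720013e-01 -2.23154707e-01  5.55111512e-17]
(612, 203) [ 0.79747157 -0.38297393  0.        ]
(272, 34) [0.63464225 0.01212475 0.        ]
cab top front-left (array([ 0.78036726, -0.02297854,  0.40835325]), [np.float64(0.026770371552251374), np.float64(0.026770371552251312)]) (array([ 0.75295484, -0.31431694,  0.37686534]), [np.float64(5.364213236018491e-05), np.float64(5.364213236024553e-05)]) can top (array([0.65710331, 0.02683492, 0.05568169]), [np.float64(0.004943196471942757), np.float64(0.004943196471942686)])
t 2.15 tcp [ 0.5543 -0.1445  0.2943] shift mm [ 48.6   6.5 194.3] turn [ -0.6 -35.   -1.6] F [ 0.2 -0.6  0.3] q [ 0.36  0.56 -0.31  1.65  0.2   0.96 -0.77] op 1.003
```

```bash
python3 -m pendant '[[-1,[10,1.4,36],[0,0,0]],[-1,[10,1.4,36],[0,0,0]],[-1,[10,1.4,36],[0,0,0]],[-1,[10,1.4,36],[0,0,0]],[-1,[10,1.4,36],[0,0,0]],[-1,[0,0,0],[-0.3,-8.5,-0.8]],[-1,[0,0,0],[-0.3,-8.5,-0.8]],[-1,[0,0,0],[0,0,0]]]' 20
python3 - <<'E'
from h import *
plan([.5933,-.1125,.0045],tool(48.5,-17))
E
```

```text
clock: 3.15
tool_pos: [0.595, -0.1112, 0.1133]
eef_rot: [0.903, 0.404, -0.133, 0.062]
contact_force: [-0.1, 0.4, -0.9]
opening: 1.002
finger_force: 0.0
t 3.15 tcp [ 0.595  -0.1112  0.1133] shift mm [ 29.6  -1.  104.8] turn [ 0.2 -0.1 -0.3] F [-0.1  0.4 -0.9] q [ 0.03  0.9  -0.08  1.57  0.36  0.91 -1.01] op 1.002
```

```bash
python3 -m pendant '[[-1,[5,0,17],[0,0,0]],[-1,[5,0,17],[0,0,0]],[-1,[5,0,17],[0,0,0]],[-1,[5,0,17],[0,0,0]],[-1,[5,0,17],[0,0,0]],[-1,[4,-1,14],[0,0,0]],[-1,[0.6,0,5.8],[0,0,0]],[-1,[0,0,0],[0,0,0]]]'
python3 - <<'E'
from h import *
plan([.5933,-.1125,.0045],tool(48.5,-17))
E
python3 -m pendant '[[1,[0,0,0],[0,0,0]],[1,[0,0,0],[0,0,0]],[1,[0,0,0],[0,0,0]],[1,[0,0,0],[0,0,0]],[1,[0,0,0],[0,0,0]],[1,[0,0,0],[0,0,0]]]' 55
```

```text
clock: 4.15
tool_pos: [0.5917, -0.1168, 0.0056]
eef_rot: [0.904, 0.402, -0.134, 0.063]
contact_force: [-1.0, -0.5, 0.2]
opening: 1.0
finger_force: 0.0
t 4.15 tcp [ 0.5917 -0.1168  0.0056] shift mm [ 4.4 -1.7 -0.2] turn [ 0.2  0.  -0.6] F [-1.  -0.5  0.2] q [ 0.02  1.06 -0.05  1.59  0.4   0.73 -1.07] op 1.0
clock: 4.9
tool_pos: [0.5918, -0.1167, 0.0058]
eef_rot: [0.904, 0.402, -0.134, 0.063]
contact_force: [-0.2, -0.6, 0.2]
opening: 0.344
finger_force: 0.0
```

```bash
python3 -m pendant '[[1,[0,0,0],[0,0,0]],[1,[0,0,0],[0,0,0]],[1,[0,0,0],[0,0,0]]]' 55
python3 -m pendant '[[1,[0,0,-15],[0,0,0]],[1,[0,0,-25],[0,0,0]],[1,[0,0,-30],[0,0,0]],[1,[0,0,-40],[0,0,0]],[1,[0,0,-40],[0,0,0]],[1,[0,0,-40],[0,0,0]],[1,[0,0,-30],[0,0,0]],[1,[0,0,-10],[0,0,0]]]'
python3 - <<'E'
from h import *
from plant import r,cams
plan([.46,-.0,.3],tool(74,55))
for n in("scene","top"):
    s=cams.snapshot(n);np.savez(n+"1.npz",**s)
s=r.get_state();w=cams.snapshot("wrist")
np.savez("w2.npz",pos=s["tool_pos"],rot=s["eef_rot"],**w)
cv2.imwrite("pics/a.png",np.hstack([cv2.resize(w["img"],(400,300)),cv2.resize(cam("top1.npz")[0],(400,300))])[:,:,::-1])
E
```

```text
clock: 5.28
tool_pos: [0.5918, -0.1166, 0.0058]
eef_rot: [0.904, 0.402, -0.134, 0.063]
contact_force: [-0.1, 0.4, 1.2]
opening: 0.287
finger_force: 55.0
clock: 6.28
tool_pos: [0.6356, -0.0701, 0.2282]
eef_rot: [0.904, 0.4, -0.135, 0.066]
contact_force: [0.2, -6.4, -6.3]
opening: 0.291
finger_force: 55.0
t 6.28 tcp [ 0.6356 -0.0701  0.2282] shift mm [ -84.9 -176.4  -50.9] turn [  9.7  71.1 -26.2] F [ 0.2 -6.4 -6.3] q [-0.02  0.82 -0.1   1.34  0.3   1.22 -0.98] op 0.291
```

View pics/a.png

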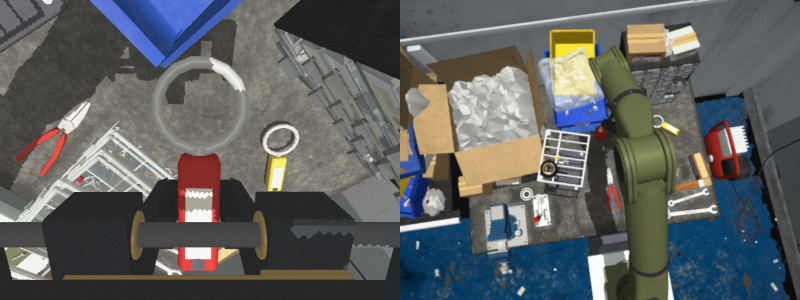

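The paddle is in the gripper: the wrist view shows the red handle between the fingers at (198,210) with the ring ahead at (200,105), and the yellow paddle has not moved. Next I back off to a staging point.

Run:
```python
from h import *
plan([.48,-.06,.30],tool(74,55))
```

```text
t 6.42 tcp [ 0.6354 -0.0707  0.2279] shift mm [-113.9 -121.5  -41.5] turn [  9.7  71.1 -26.3] F [-0.4 -7.4  1.1] q [-0.02  0.82 -0.1   1.35  0.3   1.22 -0.98] op 0.29
```

```bash
python3 -m pendant '[[1,[-10,-14,-2],[0,0,0]],[1,[-16,-18,-5],[0,0,0]],[1,[-16,-18,-7],[0,0,0]],[1,[-18,-18,-7],[0,0,0]],[1,[-18,-18,-7],[0,0,0]],[1,[-18,-18,-7],[0,0,0]],[1,[-18,-18,-7],[0,0,0]],[1,[0,0,0],[0,0,0]]]'
python3 - <<'E'
from h import *
plan([.48,-.06,.30],tool(74,55))
E
```

```text
clock: 7.42
tool_pos: [0.4794, -0.0555, 0.3002]
eef_rot: [0.904, 0.402, -0.133, 0.063]
contact_force: [0.8, -0.5, -0.6]
opening: 0.289
finger_force: 54.9
t 7.42 tcp [ 0.4794 -0.0555  0.3002] shift mm [-2.7  3.4  1.1] turn [  9.5  70.7 -26.1] F [ 0.8 -0.5 -0.6] q [-0.04  0.52 -0.12  1.76  0.28  1.11 -1.04] op 0.289
```

```bash
python3 -m pendant '[[1,[0,0,0],[1.2,8.8,-3.3]],[1,[0,0,0],[1.2,8.8,-3.3]],[1,[0,0,0],[1.2,8.8,-3.3]],[1,[0,0,0],[1.2,8.8,-3.3]],[1,[0,0,0],[1.2,8.8,-3.3]],[1,[0,0,0],[1.2,8.8,-3.3]],[1,[0,0,0],[1.2,8.8,-3.3]],[1,[0,0,0],[1.2,8.8,-3.3]]]'
python3 - <<'E'
from h import *
from plant import r,cams
plan([.47,.03,.24],tool(74,55))
s=r.get_state();w=cams.snapshot("wrist")
np.savez("w3.npz",pos=s["tool_pos"],rot=s["eef_rot"],**w)
cv2.imwrite("pics/w3.png",w["img"][:,:,::-1])
E
```

```text
clock: 8.43
tool_pos: [0.4813, -0.0577, 0.2987]
eef_rot: [0.708, 0.535, 0.368, -0.278]
contact_force: [-0.3, -0.7, -1.5]
opening: 0.291
finger_force: 54.9
t 8.43 tcp [ 0.4813 -0.0577  0.2987] shift mm [ -1.3 -34.8 100.3] turn [-0.1  0.1  0.2] F [-0.3 -0.7 -1.5] q [ 1.11  0.83 -0.94  1.95 -0.47  0.75  0.43] op 0.291
```

View pics/w3.png

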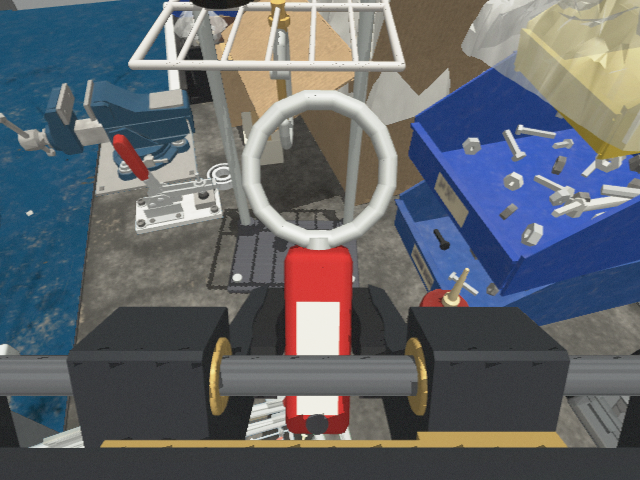

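The wrist view now looks under the tray. The tray's front wire runs from (131,66) to (404,66), level in the picture, so the yaw is good. The hook is at about x=280–290, y 40–145, and the held ring is centred at (320,168).

Run:
```python
from h import *
plan([.47,.03,.20],tool(74,58))
im,K,T=wcam("w3.npz");i2,K2,T2=cam("top0.npz")
for a,b in(((404,66),(303,217)),((131,66),(293,300))):
  print(tri([ray(K,T,a),ray(K2,T2,b)]),onz(K,T,a,.321))
# far ring wire
for v in (95,100,105):print(T[:3,:3].T@(-T[:3,3]),)
```

```text
t 8.47 tcp [ 0.4805 -0.0613  0.2938] shift mm [-29.1 -34.8 123.2] turn [-0.1  2.7 -0.4] F [-0.3 -3.4 -4.2] q [ 1.11  0.84 -0.94  1.95 -0.47  0.75  0.43] op 0.291
(array([0.57554719, 0.07995395, 0.32160968]), [np.float64(0.0010739099951307908), np.float64(0.0010739099951309877)]) [0.5773625  0.08111123 0.321     ]
(array([0.40924701, 0.12510268, 0.32188939]), [np.float64(0.002076710902580489), np.float64(0.0020767109025804863)]) [0.4108278 0.1279003 0.321    ]
[ 0.45968158 -0.13384858  0.44076362]
[ 0.45968158 -0.13384858  0.44076362]
[ 0.45968158 -0.13384858  0.44076362]
```

```bash
python3 -m pendant '[[1,[-4,-5,12],[0,0,0]],[1,[-5,-6,20],[0,0,0]],[1,[-5,-6,22],[0,0,0]],[1,[-5,-6,22],[0,0,0]],[1,[-5,-6,22],[0,0,0]],[1,[-5,-6,18],[0,0,0]],[1,[0,0,6],[0,3,0]],[1,[0,0,0],[0,0,0]]]'
python3 - <<'E'
from h import *
from plant import r,cams
plan([.47,.03,.20],tool(74.8,58))
s=r.get_state();w=cams.snapshot("wrist")
np.savez("w4.npz",pos=s["tool_pos"],rot=s["eef_rot"],**w)
cv2.imwrite("pics/w4.png",w["img"][:,:,::-1])
E
```

```text
clock: 9.48
tool_pos: [0.4693, 0.033, 0.2035]
eef_rot: [0.699, 0.528, 0.383, -0.292]
contact_force: [1.3, -0.2, -1.1]
opening: 0.286
finger_force: 54.9
t 9.47 tcp [0.4693 0.033  0.2035] shift mm [-4.4  1.5 -0.4] turn [ 0.4  0.4 -0.5] F [ 1.3 -0.2 -1.1] q [ 1.01  1.06 -1.03  2.17 -0.53  0.32  0.54] op 0.286
```

View pics/w4.png

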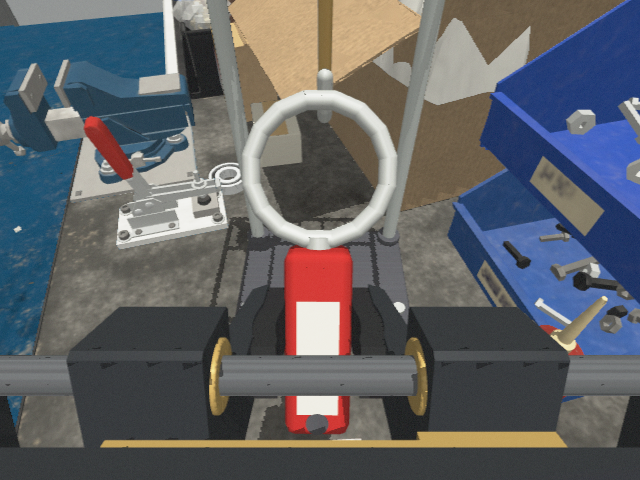

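The gate (brass, x≈325, rows 0–70) and the nose top at (324,70) are visible above the ring's far wire at (320,97), so the sideways alignment is nearly right.

Run:
```python
from h import *
im,K,T=wcam("w4.npz");S=np.load("w4.npz");print(K[0,0],K[1,2])
th=np.array([.5115,.171,.2475]);yaw=np.radians(74.8);sx=np.array([np.cos(yaw),np.sin(yaw),0]);sy=np.array([-sx[1],sx[0],0]);M=np.array([sx,sy,[0,0,1]])
st=lambda p:(M@(p-th)*1000).round(1)
n=onz(K,T,(324.5,69),.2375);print("nose on z",n,st(n))
# nose top seen from both views? post/plane check: ray meets hook plane y=0
o,d=ray(K,T,(324.5,69));k=((th-o)@sx)/(d@sx);print("nose ray at x=0",st(o+k*d))
# ring: axis in tool frame, from bearing of far & near wire, lying in tool xz-plane at 17deg
A=S["tool_from_camera"];R=Ro.from_quat(S["rot"]).as_matrix()
w=im[85:255,225:415].astype(int);
def pt(uv,dep):
    c=np.array([(uv[0]-K[0,2])/K[0,0],-(uv[1]-K[1,2])/K[1,1],-1])*dep; return (A@np.r_[c,1])[:3]
# depth from the paddle plane: handle axis ~6 mm behind the TCP, plane tilted: tool dir of paddle x
for a in (14,17,20):
    e=np.array([np.cos(np.radians(a)),0,np.sin(np.radians(a))]);nrm=np.array([-np.sin(np.radians(a)),0,np.cos(np.radians(a))])
    c0=np.array([0,0,-.0057])
    for uv in((320,99),(320,168),(320,240),):
        q=pt(uv,1)-A[:3,3];t=((c0-A[:3,3])@nrm)/(q@nrm);p=A[:3,3]+t*q
        print(a,uv,"tool mm",(p*1000).round(1),"along",round((p-c0)@e*1000,1),"depth",round(t,4),"stand",st(S["pos"]+R@p))
print("lateral px width depth",K[0,0]*.0600/154, K[0,0]*.053/(154*53/60))
print("tcp stand",st(S["pos"]))
```

```text
383.5832988576202 240.44844938235155
nose on z [0.51280932 0.1712076  0.2375    ] [  0.5  -1.2 -10. ]
nose ray at x=0 [-0.  -1.2 -9.8]
14 (320, 99) tool mm [82.7  1.  14.9] along 85.2 depth 0.1518 stand [-87.3   2.7  17.8]
14 (320, 168) tool mm [56.4  1.   8.4] along 58.1 depth 0.1527 stand [-107.     3.    -0.9]
14 (320, 240) tool mm [28.5  1.   1.4] along 29.4 depth 0.1537 stand [-127.7    3.3  -20.6]
17 (320, 99) tool mm [83.   1.  19.7] along 86.8 depth 0.1563 stand [-83.1   2.7  15.6]
17 (320, 168) tool mm [56.1  1.  11.4] along 58.6 depth 0.1558 stand [-104.5    3.    -2.8]
17 (320, 240) tool mm [28.1  1.   2.9] along 29.4 depth 0.1553 stand [-126.7    3.3  -21.8]
20 (320, 99) tool mm [83.4  1.  24.7] along 88.8 depth 0.1609 stand [-78.7   2.6  13.2]
20 (320, 168) tool mm [55.8  1.  14.6] along 59.4 depth 0.1589 stand [-102.     2.9   -4.7]
20 (320, 240) tool mm [27.7  1.   4.4] along 29.5 depth 0.1568 stand [-125.7    3.3  -23. ]
lateral px width depth 0.14944803851595592 0.14944803851595592
tcp stand [-144.2    4.5  -44. ]
```

Run:
```python
from h import *
from scipy.optimize import least_squares
im,K,T=wcam("w4.npz");S=np.load("w4.npz");A=S["tool_from_camera"]
g=im.min(2).astype(int)
print("col320 rows80-110",g[82:112,312]);print("rows 228-256",g[228:256,300]);print("row168 L",g[168,236:266],"R",g[168,375:405]);print("handle row",im[270,278:290,0],im[270,345:358,0],"tail",im[420:440,300,0])
C=np.linalg.inv(A)
def px(p):
    c=C[:3,:3]@p+C[:3,3];return np.array([K[0,0]*c[0]/-c[2]+K[0,2],-K[1,1]*c[1]/-c[2]+K[1,2]])
def mod(v):
    a,hx,hz=v[0],v[1]/1000,v[2]/1000;e=np.array([np.cos(a),0,np.sin(a)]);n=np.array([-np.sin(a),0,np.cos(a)])
    h=np.array([hx,0.001,hz]);c=h+.067*e
    L=px(c+[0,-.03,0]);R_=px(c+[0,.03,0])
    return np.array([abs(R_[0]-L[0]),px(h+.097*e)[1],px(h+.090*e)[1],px(h+.044*e)[1]])
np.save("mod.npy",0)
obs=np.array([154,90.5,106,238.])
s=least_squares(lambda v:mod(v)-obs,[.2,-6,-6]);print(np.degrees(s.x[0]),s.x[1:],s.fun)
a=s.x[0];P=np.array([s.x[1]/1000,0.001,s.x[2]/1000])+.0935*np.array([np.cos(a),0,np.sin(a)])
print("P tool mm",P*1000)
```

```text
col320 rows80-110 [133 129 129 129 128 128 126 136 220 223 225 233 239 237 236 229 224 216
 197 180 167 153 140 124 114 112 111 102  69  56]
rows 228-256 [216 221 225 228 234 238 240 238 233 227 214 197 185 175 158 143 122 110
  72  30  49  48  52  51  55  58  55  61]
row168 L [239 215 135 114 127 126 148 166 185 194 200 206 214 219 223 220 214 204
 199 191 182 173 160 144 119 110  82  66  64  65] R [ 71  69  68 102 129 145 161 171 182 190 198 210 218 221 219 211 208 206
 198 188 177 156 129 129 133 134 139 140 141 141]
handle row [101 103 102 104 100 106 115 145 164 180 182 188] [204 201 197 192 189 177 152 124 106 102 105 103 104] tail [209 207 205 208 207 210 209 210 207 130 127 123 122 105  63  62  63  63
  62  72]
5.837059314381439 [-11.69188713  -5.83275152] [ 3.62157368  0.0446968   4.4681486  -4.77149996]
P tool mm [81.32332816  1.          3.67617715]
```

Run:
```python
from h import *
from scipy.optimize import least_squares
im,K,T=wcam("w4.npz");S=np.load("w4.npz");A=S["tool_from_camera"];C=np.linalg.inv(A)
hsv=cv2.cvtColor(im,cv2.COLOR_RGB2HSV);red=(((hsv[...,0]<8)|(hsv[...,0]>172))&(hsv[...,1]>120)&(hsv[...,2]>60))
for v in(250,255,260,270,290,310,330,345,400,415,425,430):
    x=np.nonzero(red[v,270:370])[0]+270;print(v,x.min() if len(x) else 0,x.max() if len(x) else 0,end="; ")
y=np.nonzero(red[240:445,292])[0]+240;print("col292",y.min(),y.max())
g=im.min(2).astype(int);print("col320 in",g[100:116,320],"col 300",g[214:230,300],"300top",g[84:120,300][:36])
```

```text
250 289 348; 255 287 350; 260 285 351; 270 284 352; 290 284 352; 310 285 351; 330 285 351; 345 285 350; 400 285 349; 415 285 348; 425 286 347; 430 288 345; col292 247 432
col320 in [200 183 167 154 137 122 116 109 110 106 108 109 110 100 103 103] col 300 [ 61  60  57  57  55  59  53  52  56  55  52  60 102 180 216 221] 300top [128 132 132 132 121 124 131 162 215 220 221 225 227 229 227 226 224 216
 204 192 178 166 155 137 127 118 111 111 102  69  62  59  63  62  59  61]
```

Run:
```python
from h import *
from scipy.optimize import least_squares
im,K,T=wcam("w4.npz");S=np.load("w4.npz");A=S["tool_from_camera"];C=np.linalg.inv(A)
def px(p):
    c=C[:3,:3]@p+C[:3,3];return np.array([K[0,0]*c[0]/-c[2]+K[0,2],-K[1,1]*c[1]/-c[2]+K[1,2]])
def mod(v):
    a,hx,hz=v[0],v[1]/1000,v[2]/1000;e=np.array([np.cos(a),0,np.sin(a)]);n=np.array([-np.sin(a),0,np.cos(a)])
    h=np.array([hx,0.001,hz]);c=h+.067*e
    w=lambda q,d:px(q+[0,d,0])[0]-px(q-[0,d,0])[0]
    f=h-.011*n
    return np.array([w(c,.03),w(c,.023),px(h+.097*e)[1],px(h+.090*e)[1],px(h+.044*e)[1],w(f+.025*e,.013),w(f-.032*e,.013),px(f-.0375*e)[1]])
obs=np.array([155,116,89,109,229.5,68.5,64,432.])
s=least_squares(lambda v:mod(v)-obs,[.2,-6,-6],x_scale=[.1,5,5]);print(np.degrees(s.x[0]),s.x[1:],s.fun.round(1))
a=s.x[0];e=np.array([np.cos(a),0,np.sin(a)]);P=np.array([s.x[1]/1000,0.001,s.x[2]/1000])+.0935*e
print("P tool mm",P*1000)
```

```text
6.614240804801016 [-10.82970637  -2.94675819] [-1.   2.1  0.6 -0.  -0.4  0.1  0.4 -0.2]
P tool mm [82.04797329  1.          7.82295036]
```

```bash
cat >> h.py <<'E'
TH=np.array([.5115,.171,.2475]);YAW=74.8
SX=np.array([np.cos(np.radians(YAW)),np.sin(np.radians(YAW)),0]);M=np.array([SX,[-SX[1],SX[0],0],[0,0,1]])
def wire(*targets,pt=(82,1,7.8)):
    from plant import r
    s=r.get_state();R0=Ro.from_quat(s["eef_rot"]);cur=M@(s["tool_pos"]+R0.apply(np.array(pt)/1000)-TH)*1000
    print("t",round(s["clock"],2),"P stand",cur.round(1),"F stand",(M@s["contact_force"]).round(1),"turn",np.round((R0.inv()*tool(YAW,58)).as_rotvec(degrees=True),1),"q",s["q"].round(2))
    for t in targets:
        t=np.array(t,float);print("  to",t,"shift",R0.inv().apply(M.T@(t-cur)).round(1));cur=t
E
python3 -m pendant '[[1,[2,0.5,6],[0,0,0]],[1,[3,0.6,10],[0,0,0]],[1,[3,0.6,10],[0,0,0]],[1,[3,0.6,11],[0,0,0]],[1,[3,0.6,11],[0,0,0]],[1,[3,0.6,11],[0.2,0.2,-0.25]],[1,[3,0.6,9],[0.2,0.2,-0.25]],[1,[0,0,0],[0,0,0]]]'
python3 - <<'E'
from h import *
from plant import r,cams
wire((-12,-1,2),(12,-1,0),(12,-1,-35),(25,-1,-43))
s=r.get_state();w=cams.snapshot("wrist")
np.savez("w5.npz",pos=s["tool_pos"],rot=s["eef_rot"],**w)
t=cams.snapshot("scene");cv2.imwrite("pics/w5.png",np.hstack([cv2.resize(w["img"],(400,300)),cv2.resize(t["img"][180:330,210:410],(400,300),interpolation=2)])[:,:,::-1])
E
```

```text
clock: 10.52
tool_pos: [0.4908, 0.0988, 0.1849]
eef_rot: [0.694, 0.532, 0.386, -0.296]
contact_force: [-0.5, -0.4, -0.4]
opening: 0.293
finger_force: 54.9
t 10.53 P stand [-25.1   0.2   3. ] F stand [-0.5  0.4 -0.4] turn [-0.1 -0.1  0.1] q [ 0.89  1.14 -1.09  2.19 -0.57  0.14  0.54]
  to [-12.  -1.   2.] shift [ 6.1  1.3 11.7]
  to [12. -1.  0.] shift [11.   0.1 21.4]
  to [ 12.  -1. -35.] shift [-29.7  -0.   18.5]
  to [ 25.  -1. -43.] shift [ 0.1  0.  15.3]
```

View pics/w5.png

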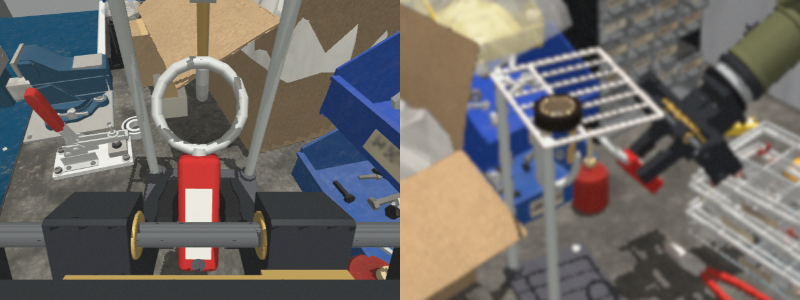

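The crop shows the ring centred on the hook's brass gate at (203,30), with the ring's far wire at (200,63). The tool is clear of the tray edge. Next I edge forward while watching joint 6.

```bash
python3 -m pendant '[[1,[3,0.6,6],[0,0,0]],[1,[3,0.6,6],[0,0,0]],[1,[2,0,4],[0,0,0]],[1,[0,0,0],[0,0,0]]]'
python3 - <<'E'
from h import *
wire((12,-1,1),(12,-1,-35),(25,-1,-43))
E
```

```text
clock: 11.12
tool_pos: [0.4965, 0.1155, 0.1834]
eef_rot: [0.694, 0.532, 0.385, -0.295]
contact_force: [-0.7, -0.6, -0.4]
opening: 0.289
finger_force: 54.9
t 11.12 P stand [-7.6 -0.9  1.4] F stand [-0.8  0.5 -0.4] turn [-0.1 -0.1  0.1] q [ 0.85  1.16 -1.1   2.19 -0.58  0.1   0.53]
  to [12. -1.  1.] shift [10.   0.2 16.8]
  to [ 12.  -1. -35.] shift [-30.6  -0.   19. ]
  to [ 25.  -1. -43.] shift [ 0.1  0.  15.3]
```

```bash
python3 -m pendant '[[1,[0.4,0,-4.3],[0,-3,0]],[1,[0.4,0,-4.3],[0,-3,0]],[1,[0,0,0],[0,0,0]],[1,[0,0,0],[0,0,0]]]'
python3 - <<'E'
from h import *
wire((12,-1,1),(12,-1,-35),(25,-1,-43))
E
```

```text
clock: 11.62
tool_pos: [0.4947, 0.1082, 0.1884]
eef_rot: [0.713, 0.546, 0.349, -0.267]
contact_force: [0.8, -0.4, -1.1]
opening: 0.291
finger_force: 54.9
t 11.62 P stand [-8.5 -1.1  0.8] F stand [-0.2 -0.9 -1.1] turn [-0.1  5.9  0.1] q [ 0.8   1.03 -1.03  2.19 -0.61  0.13  0.49]
  to [12. -1.  1.] shift [12.7 -0.1 16. ]
  to [ 12.  -1. -35.] shift [-28.4  -0.   22.1]
  to [ 25.  -1. -43.] shift [ 1.7  0.  15.2]
```

```bash
python3 -m pendant '[[1,[3.2,0,4],[0,0,0]],[1,[3.2,0,4],[0,0,0]],[1,[3.2,0,4],[0,0,0]],[1,[3.2,0,4],[0,0,0]],[1,[0,0,0],[0,0,0]]]'
python3 - <<'E'
from h import *
wire((12,-1,1),(12,-1,-35),(25,-1,-43))
E
```

```text
clock: 12.25
tool_pos: [0.5003, 0.1281, 0.1886]
eef_rot: [0.713, 0.546, 0.348, -0.267]
contact_force: [-1.2, -5.9, -2.2]
opening: 0.29
finger_force: 55.0
t 12.25 P stand [12.2 -1.3  1. ] F stand [-6.  -0.4 -2.2] turn [-0.1  6.   0.1] q [ 0.76  1.04 -1.05  2.19 -0.63  0.09  0.48]
  to [12. -1.  1.] shift [-0.1 -0.3 -0.2]
  to [ 12.  -1. -35.] shift [-28.4  -0.   22.1]
  to [ 25.  -1. -43.] shift [ 1.7  0.  15.2]
```

Gate reaction is 6 N as expected, so I now take the ring down behind the nose.

```bash
python3 -m pendant '[[1,[-4.7,0,3.7],[0,0,0]],[1,[-4.7,0,3.7],[0,0,0]],[1,[-4.7,0,3.7],[0,0,0]],[1,[0,0,0],[0,0,0]]]'
python3 - <<'E'
from h import *
wire((12,-1,-35),(25,-1,-43))
E
python3 -m pendant '[[1,[-4.7,0,3.7],[0,0,0]],[1,[-4.7,0,3.7],[0,0,0]],[1,[-4.7,0,3.7],[0,0,0]],[1,[0,0,0],[0,0,0]]]'
python3 - <<'E'
from h import *
wire((12,-1,-35),(25,-1,-43))
E
```

```text
clock: 12.75
tool_pos: [0.4999, 0.1286, 0.1705]
eef_rot: [0.713, 0.547, 0.348, -0.267]
contact_force: [0.0, 0.8, -3.6]
opening: 0.293
finger_force: 54.9
t 12.75 P stand [ 12.6  -0.8 -17.1] F stand [ 0.8  0.2 -3.6] turn [-0.1  5.9  0.1] q [ 0.75  1.08 -1.04  2.19 -0.63  0.05  0.51]
  to [ 12.  -1. -35.] shift [-14.5   0.2  10.5]
  to [ 25.  -1. -43.] shift [ 1.7  0.  15.2]
clock: 13.25
tool_pos: [0.501, 0.129, 0.1546]
eef_rot: [0.712, 0.548, 0.349, -0.269]
contact_force: [1.3, 5.6, -1.0]
opening: 0.292
finger_force: 54.9
t 13.25 P stand [ 13.1  -1.6 -32.8] F stand [ 5.7  0.3 -1. ] turn [-0.4  5.8  0.2] q [ 0.75  1.12 -1.02  2.19 -0.82  0.04  0.73]
  to [ 12.  -1. -35.] shift [-2.4 -0.6  0.5]
  to [ 25.  -1. -43.] shift [ 1.6  0.1 15.2]
```

The wire is behind the nose and below the gate's end, and the gate load is gone. Joint 6 is close to its range end, so I check the picture before letting go here.

Run:
```python
from h import *
from plant import r,cams
w=cams.snapshot("wrist");t=cams.snapshot("scene")
cv2.imwrite("pics/w6.png",np.hstack([cv2.resize(w["img"][0:300,160:480],(400,375)),cv2.resize(t["img"][190:310,240:368],(400,375),interpolation=2)])[:,:,::-1])
wire()
```

```text
t 13.35 P stand [ 13.   -1.6 -32.9] F stand [ 6.   0.3 -1.3] turn [-0.3  5.8  0.2] q [ 0.75  1.12 -1.02  2.19 -0.82  0.04  0.73]
```

View pics/w6.png

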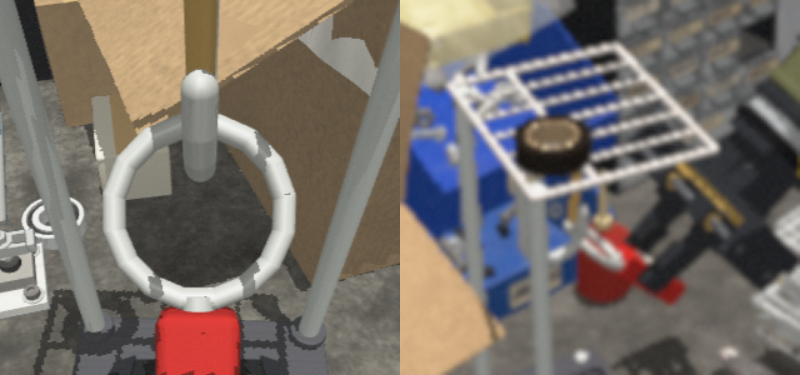

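The nose at (198,80) is now in front of the ring wire at (198,122), so the ring is captured and the gate is closed above it. I release and back out.

```bash
python3 -m pendant '[[-1,[0,0,0],[0,0,0]],[-1,[0,0,0],[0,0,0]],[-1,[0,0,0],[0,0,0]],[-1,[0,0,0],[0,0,0]],[-1,[0,0,0],[0,0,0]],[-1,[0,0,0],[0,0,0]]]'
python3 -m pendant '[[-1,[-1,0,-12],[0,0,0]],[-1,[-2,0,-20],[0,0,0]],[-1,[-2,0,-25],[0,0,0]],[-1,[-2,0,-25],[0,0,0]],[-1,[0,0,-25],[0,0,0]],[-1,[0,0,-25],[0,0,0]],[-1,[0,0,-20],[0,0,0]],[-1,[0,0,0],[0,0,0]]]'
python3 - <<'E'
from h import *
from plant import r,cams
wire()
w=cams.snapshot("wrist");t=cams.snapshot("scene")
cv2.imwrite("pics/w7.png",np.hstack([cv2.resize(w["img"],(400,300)),cv2.resize(t["img"][190:340,230:430],(400,300),interpolation=2)])[:,:,::-1])
E
```

```text
clock: 14.1
tool_pos: [0.5013, 0.1272, 0.1538]
eef_rot: [0.713, 0.547, 0.348, -0.268]
contact_force: [0.6, 0.3, -0.3]
opening: 0.946
finger_force: 0.0
clock: 15.1
tool_pos: [0.4696, 0.0056, 0.2422]
eef_rot: [0.714, 0.547, 0.348, -0.266]
contact_force: [-0.8, 0.6, 0.2]
opening: 0.996
finger_force: 0.0
t 15.1 P stand [-113.9   -3.8   54.5] F stand [0.4 0.9 0.2] turn [-0.   6.   0.1] q [ 0.93  0.83 -0.82  2.11 -0.71  0.53  0.67]
```

View pics/w7.png

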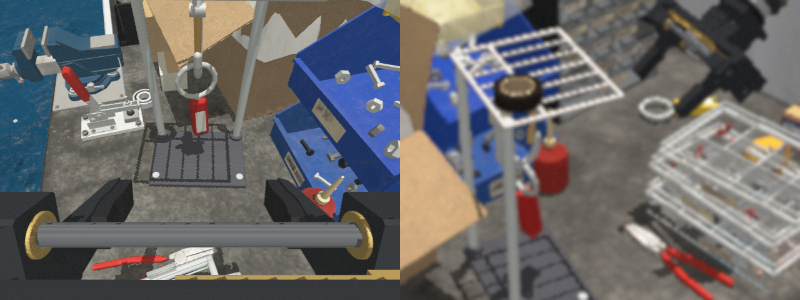

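The paddle hangs from the hook with the handle down, red at (199,118) in the wrist view. I wait for the swing to die down.

```bash
cat > sw.py <<'E'
from h import *
from plant import r,cams
for k in range(8):
    im=cams.snapshot("wrist")["img"];hsv=cv2.cvtColor(im,cv2.COLOR_RGB2HSV)
    m=((hsv[...,0]<8)|(hsv[...,0]>172))&(hsv[...,1]>130)&(hsv[...,2]>60);m[:,:280]=0;m[:,360:]=0;m[:120]=0;m[280:]=0
    y,x=np.nonzero(m);print(round(r.get_state()["clock"],2),x.mean().round(1),y.mean().round(1),y.max(),end=" | ")
print()
E
W='python3 -m pendant'
for i in 1 2 3 4 5 6 7; do python3 -m pendant '[[-1,[0,0,0],[0,0,0]],[-1,[0,0,0],[0,0,0]],[-1,[0,0,0],[0,0,0]],[-1,[0,0,0],[0,0,0]],[-1,[0,0,0],[0,0,0]],[-1,[0,0,0],[0,0,0]],[-1,[0,0,0],[0,0,0]],[-1,[0,0,0],[0,0,0]]]' >/dev/null; done; python3 sw.py
```

```text
22.25 316.4 181.2 218 | 22.3 317.0 181.5 218 | 22.35 317.3 181.5 218 | 22.4 317.3 181.5 219 | 22.45 317.3 181.6 219 | 22.5 317.3 181.6 219 | 22.55 317.3 181.6 219 | 22.6 317.3 181.6 219 |
```

Run:
```python
from h import *
from plant import cams,r
w=cams.snapshot("wrist");t=cams.snapshot("scene")
cv2.imwrite("pics/w8.png",np.hstack([cv2.resize(w["img"][0:240,240:400],(400,600),interpolation=2),cv2.resize(t["img"][190:340,230:330],(400,600),interpolation=2)])[:,:,::-1])
a=cam("top0.npz")[0].astype(int);b=cams.snapshot("top")["img"].astype(int)
for n,(x0,y0,x1,y1) in dict(yellow=(395,178,455,222),pliers=(325,262,358,342),tape=(412,258,450,288),can=(305,195,335,228)).items():print(n,abs(a-b)[y0:y1,x0:x1].mean().round(1))
```

```text
yellow 5.8
pliers 22.5
tape 51.2
can 4.9
```

View pics/w8.png

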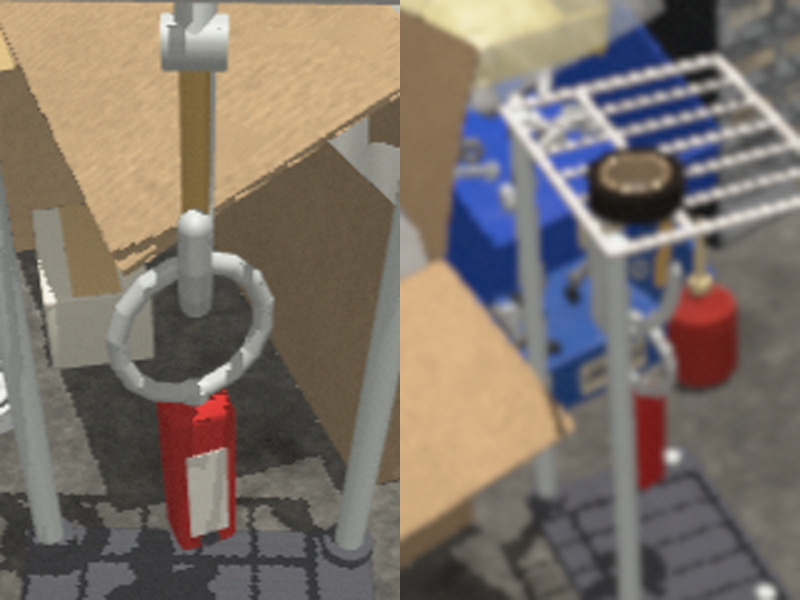

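The picture shows the ring in the hook behind the nose at (195,260), the gate shut above it, and the handle hanging straight down and still. The pliers and tape differences come from the arm overhead and its shadow.

```bash
python3 -c "
from plant import r
print(r.finish_job())"
```

```text
the job is handed in; nothing more can be done
None
```

The red paddle is hanging still, handle down, in the snap hook with the gate shut behind its ring, and I handed the job in at about 23 s; I did not get a clear final view of the pliers and tape measure because the arm hid them, but nothing I did went near them.

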